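Load the kit tray for a pump hook-up

TASK

Load the kit tray for the pump hook-up: put the tee, the union, the end cap and the length of plain pipe each into the foam nest that is cut out for it, lying as it lies now, along its cut-out and down on the nest's floor (the tee with its branch in the narrow end). The straight coupling and the brass nipple look similar but are not part of this kit: leave them where they are.

Things in the scene. Friction and masses are not known exactly. Their poses are not given: they have to be found in the camera images.
- tee: white plastic pipe tee lying flat, 62 (x) x 82 (y) x 41 (z) mm, 50 g. Origin: centre of its underside. Its through-pipe lies along its y (41 mm thick, x -31 to +10 mm), the branch points along its +x, mouth at x = +31 mm. Grip from above across x at y = 0, on the branch mouth and the back of the through-pipe, 62 mm apart (to the touch, the hollows beside the branch are filled out like a wedge).
- union: white plastic pipe union, a stepped straight piece with a thick collar, lying; 40 (x) x 51 (y, its pipe axis) x 40 (z) mm, 50 g. Origin: centre of its underside. Grip across x, 40 mm.
- cap: cream plastic end cap, a round cup standing mouth up, 46 mm across, 33 mm high, 30 g. Origin: centre of its underside, z up.
- pipe: short length of plain smooth grey plastic pipe, lying; 25 (x) x 62 (y, its axis) x 24 (z) mm, 50 g. Origin: centre of its underside. Grip across x, 25 mm.
- coupling: LOOK-ALIKE, leave it: grey plastic straight coupling with a bead round each end, lying, 37 (x) x 54 (y, its axis) x 36 (z) mm. Origin: centre of its underside.
- brass: LOOK-ALIKE, leave it: short brass nipple with threaded ends and a hexagon in the middle, lying, 25 (x) x 47 (y, its axis) x 22 (z) mm. Origin: centre of its underside.
- nest_tee: dark foam square with a blue-floored cut-out for the tee, fixed in the kit tray. Origin: centre of the cut-out's floor, 16 mm above the table, z up; the foam's top is 12 mm above it. Cut-out 74 (x) x 94 (y) mm, both corners on the +x side cut off aslant, rim bevelled 4 mm. The tee fits with 5 to 6 mm to spare all round, its y along the nest's y, its branch to the nest's +x, and not the other way round.
- nest_union: the same kind of foam square, for the union. Origin: centre of the cut-out's floor, 16 mm above the table; foam top 12 mm above it. Cut-out: rectangle 50 (x) x 63 (y) mm, rim bevelled 4 mm; the union lies along its y. The four squares (120 mm wide, pitch 121 mm) fill a low grey steel tray 2 x 2, any square in any quarter; tray 252 mm wide, its rim 36 mm above the table, 7 mm above the foam.
- nest_cap: the same kind of foam square, for the end cap. Origin: centre of the cut-out's floor, 16 mm above the table; foam top 12 mm above it. Cut-out: round, 58 mm across, rim bevelled 4 mm.
- nest_pipe: the same kind of foam square, for the plain pipe. Origin: centre of the cut-out's floor, 19 mm above the table; foam top 9 mm above it. Cut-out: narrow rectangle 37 (x) x 75 (y) mm, rim bevelled 4 mm; the pipe lies along its y. The fingertips stay above the foam if they hold the pipe from 10 mm above its underside upward, the other parts from 14 mm upward.
Not all that is in view belongs to the job. Leave any black or blue look-alike of the union alone.

How it is judged:
At the end, for the whole second after the job is handed in: Tee, union, end cap and pipe each in their own nest: origin within 12 mm across and 4 mm in height of the centre of its floor, long axis (cap: upright axis) within 0.3 rad of the nest's, the tee flat (0.07 rad), at rest, let go. Coupling and brass nipple within 30 mm of where they started (horizontal distance between tee and nest_tee below 0.012 m and z of tee in the frame of nest_tee between -0.004 and 0.004 m and linear speed of each of tee, union, cap, pipe below 0.01 m/s and angle between the y axis of tee and the y axis of nest_tee, either way round below 0.3 rad and horizontal distance between union and nest_union below 0.012 m and z of union in the frame of nest_union between -0.004 and 0.004 m and angle between the y axis of union and the y axis of nest_union, either way round below 0.3 rad and horizontal distance between cap and nest_cap below 0.012 m and z of cap in the frame of nest_cap between -0.004 and 0.004 m and angle between the z axis of cap and the z axis of nest_cap, either way round below 0.3 rad and horizontal distance between pipe and nest_pipe below 0.012 m and z of pipe in the frame of nest_pipe between -0.004 and 0.004 m and angle between the y axis of pipe and the y axis of nest_pipe, either way round below 0.3 rad and angle between the z axis of tee and the z axis of nest_tee, either way round below 0.07 rad and distance of each of coupling, brass from where it was at the start of the episode below 0.03 m); the robot touches nothing.
It fails at once if the coupling is lifted or pushed more than 30 mm from its place (distance of coupling from where it was at the start of the episode above 0.03 m).
It fails at once if the brass nipple is lifted or pushed more than 30 mm from its place (distance of brass from where it was at the start of the episode above 0.03 m).
It also fails if it takes over 96 s, if anything falls off the work surface, if the arm or the gripper's body presses on something with over 40 N, if the wrist force passes 120 N, or if a joint passes its speed limit or range.

ROBOT

A 6-joint arm with a two-finger parallel gripper is mounted at the origin on a cart in front of the work surface, level with it; the furniture and walls round the work are solid. World frame = base frame: x ahead of the robot, y to its left, z up, the work surface at z = 0. Lengths are in m, angles in rad, forces in N, time in s.
With the tool pointing down it reaches from about 0.35 to 0.725 m from the base axis. Payload 6 kg.
Tool frame: the origin (TCP) lies at the very end of the fingers, on their centre line; the grasp point (between the pads) lies 19 mm behind it; z points along the fingers, x is the direction in which the jaws open and shut, and the axes are right-handed (so a half turn about z gives the same grasp; the last joint's range is limited). The gripper opens to 85 mm and grips with 20 to 120 N. Pads are 22 mm wide; open, the fingers measure 114 mm over their backs; the gripper's body (76 mm by 85 mm) begins 54 mm behind the grasp point. The pads swing forward as they close: fully open they stand 13 mm farther back than shut.
Start: joints at [-0.887, 0.04, 0.085, 0, -1.615, -0.334], TCP at [0.206, -0.564, 0.231] pointing down, gripper open.
Joint ranges: [-2.56, 2.56], [-1.29, 2.01], [-1.08, 1.49], [-3.29, 1.98], [-2.81, -0.18], [-2.99, 2.99]. Speed limits (rad/s): [2.57, 2.57, 3.01, 3.14, 3.14, 3.14].

INTERFACE

Orientations are given as a unit quaternion [x, y, z, w].
In Python, from rig import bot, hand, solver, vision, sign_off gives the robot as it stands. Calls block until the motion is done:
- bot.move_pose(position, orientation): joint-space move of the TCP to a pose.
- bot.move_straight(position, frame=None, vel=0.15, threshold=None): straight line of the TCP; frame=None keeps the orientation; vel is the mean speed in m/s. With threshold (N) it stops when the force on the tool has changed by that much, and returns True; else False.
- bot.movej(angles): joint-space move.
- hand.set_gripper(opening, grip_force=None): finger opening in m; grip_force is the grip in N (None keeps the last); returns when the fingers have stopped.
- bot.pause(seconds).
- solver.solve_ik(position, orientation): joint angles nearest the present ones, or None.
- bot.state(): the state.
- vision.grab_frame(name): name is "scene" or "top" or "wrist"; returns (picture, depth): 384x512x3 uint8, red, green, blue; 384x512 float32, m along the optical axis (not along the pixel's ray), 0 where there is no reading.
- vision.camera_model(name): a dict with "camera_matrix" (3x3 intrinsics, pixels), "cam_to_world" (4x4, takes a point from camera to world coordinates). Camera axes: x right, y down, z forward; pixel columns grow to the right and rows downward; lengths in m; the calibration is good to about 2 mm. A picture is of the moment at which its call begins: read the wrist's pose just before it. camera_model takes no time and is no camera call; for the wrist camera it gives the pose at the moment of the call.
A pose or a line that the arm cannot do raises bot.MotionError and nothing moves.
- sign_off(): hands the job in, once; it reports no verdict.
The state is a dict: "clock": time; "joint_positions": joint angles; "joint_vel": joint speeds; "effort": joint torques, N m; "position": TCP position; "tcp_rot": TCP orientation; "ft_force": force on the tool from outside, world axes, zero at the start; "ft_torque": the same for the moment, N m; "grip_width": finger opening in m.
Only numpy, scipy, OpenCV 4.12 (cv2) and the standard library are available. Lean on these libraries where they do the work, as an engineer would, in place of code of your own. Each camera call takes 0.05 s, during which the arm holds its last target. There are 200 camera calls.

## Working session

There is one attempt and no reset: what is moved stays moved. The work goes in short steps, each a Python script; the robot and the scene stay as the last script left them, time stands still between calls to the robot, and variables do not carry over. Pictures are saved under pics/ and viewed, about 12 in all and at most 16, crops included, and the job is handed in when it is done.

```bash
mkdir -p pics; ls; python3 - <<'E'
from rig import bot,hand,solver,vision
import cv2,numpy as np
for n in("top","scene"):
    p,d=vision.grab_frame(n); np.savez(f"{n}0.npz",p=p,d=d,**vision.camera_model(n))
    cv2.imwrite(f"pics/{n}0.png",cv2.resize(p[:,:,::-1],(800,600),interpolation=cv2.INTER_CUBIC))
    m=vision.camera_model(n); print(n,m["camera_matrix"].round(1).tolist(),m["cam_to_world"].round(3).tolist(), (d==0).mean())
s=bot.state();print(s["clock"],s["tcp_rot"],s["grip_width"])
E
```

```text
pics
top [[384.0, 0.0, 253.8], [0.0, 384.0, 194.1], [0.0, 0.0, 1.0]] [[-0.012, -0.982, 0.186, 0.248], [-1.0, 0.01, -0.011, -0.019], [0.009, -0.187, -0.982, 1.025], [0.0, 0.0, 0.0, 1.0]] 0.004119873046875
scene [[498.0, 0.0, 256.4], [0.0, 498.0, 192.9], [0.0, 0.0, 1.0]] [[0.446, -0.369, 0.816, -0.603], [-0.895, -0.194, 0.401, -0.561], [0.01, -0.909, -0.417, 0.571], [0.0, 0.0, 0.0, 1.0]] 0.003931681315104167
0.1 [ 5.73278417e-01  8.19360234e-01  3.91495175e-04 -7.13660461e-04] 0.08547727561265223
```

View pics/top0.png

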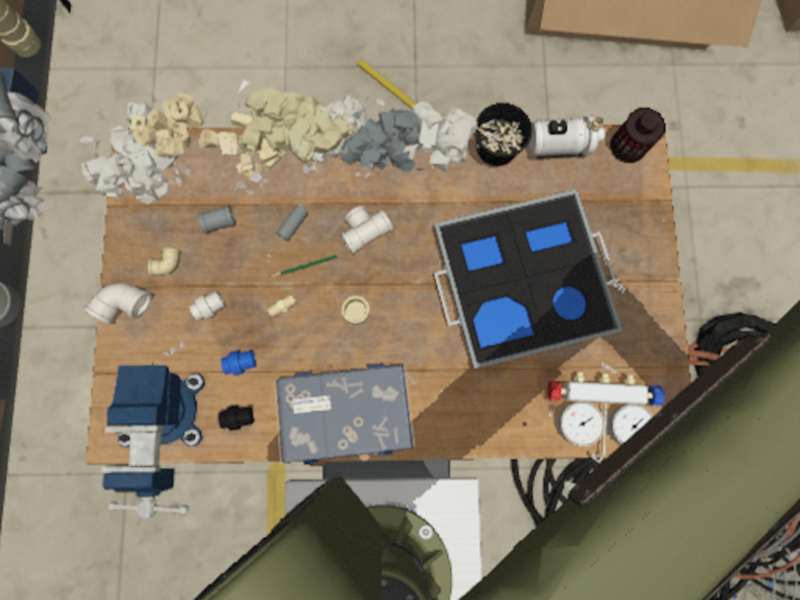

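View pics/scene0.png

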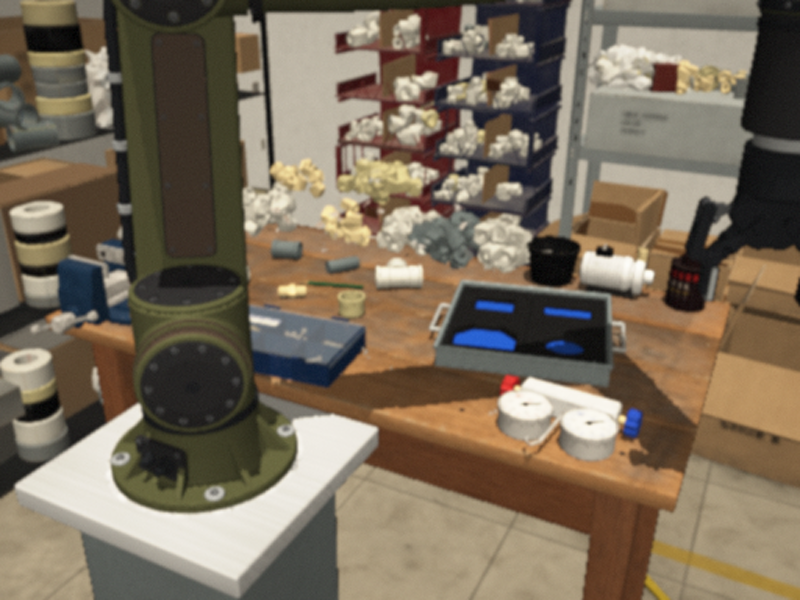

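The top view (800x600) shows the coupling at (216,219), pipe (293,222), tee (367,229), union (207,305), brass (282,306) and cap (355,310). The nests are at: union (482,253), pipe (549,236), tee (502,322), cap (570,303). The scene view agrees. Next I'll take coarse poses.

```bash
cat > h.py <<'E'
import numpy as np,cv2
def cast(uv,M,z):
    uv=np.asarray(uv,float).reshape(-1,2); K=M["camera_matrix"];T=M["cam_to_world"]
    r=np.c_[(uv-[K[0,2],K[1,2]])/[K[0,0],K[1,1]],np.ones(len(uv))]@T[:3,:3].T
    o=T[:3,3]; return o+r*((z-o[2])/r[:,2])[:,None]
def cloud(d,M):
    K=M["camera_matrix"];T=M["cam_to_world"]; v,u=np.indices(d.shape)
    c=np.dstack([(u-K[0,2])/K[0,0]*d,(v-K[1,2])/K[1,1]*d,d]); return c@T[:3,:3].T+T[:3,3]
def rect(P):
    (x,y),(a,b),t=cv2.minAreaRect(np.asarray(P,np.float32)[:,:2]*1000); t=np.radians(t)
    if a<b: a,b,t=b,a,t+np.pi/2      # t = direction of the long side
    return np.array([x,y])/1000,a,b,(t+np.pi/2)%np.pi-np.pi/2
def blob(mask,uv):                   # connected component nearest pixel uv
    n,l,s,c=cv2.connectedComponentsWithStats(mask.astype(np.uint8))
    ok=[i for i in range(1,n) if s[i,4]>25]
    return l==min(ok,key=lambda i:np.hypot(*(c[i]-uv)))
def bluemask(p):
    h=cv2.cvtColor(p,cv2.COLOR_RGB2HSV); return (h[...,0]>98)&(h[...,0]<125)&(h[...,1]>130)&(h[...,2]>90)
E
python3 - <<'E'
from h import *
from rig import vision,bot
f=np.load("top0.npz");p,d=f["p"],f["d"];C=cloud(d,f)
print("table z",np.median(C[170:180,150:170,2]))
for n,uv in dict(coupling=(216,219),pipe=(293,222),tee=(367,229),union=(207,305),brass=(282,306),cap=(355,310)).items():
    m=blob((C[...,2]>.008)&(d>0),np.array(uv)/1.5625); P=C[m]
    c,a,b,t=rect(P);print(n,m.sum(),c.round(3),round(a),round(b),round(t,2),"maxz",P[:,2].max().round(3), "mean",P.mean(0).round(3))
for n,uv in dict(nunion=(482,253),npipe=(549,236),ntee=(502,322),ncap=(570,303)).items():
    m=blob(bluemask(p),np.array(uv)/1.5625); v,u=np.nonzero(m);c,a,b,t=rect(cast(np.c_[u,v],f,.016));print(n,m.sum(),c.round(3),round(a),round(b),round(t,2))
W=vision.camera_model("wrist");print(W["camera_matrix"].round(1).tolist());print(W["cam_to_world"].round(3));s=bot.state();print(s["position"])
E
```

```text
table z -0.001075092421271684
coupling 270 [0.592 0.284] 55 36 -1.3 maxz 0.038 mean [0.589 0.283 0.028]
pipe 208 [0.587 0.153] 63 25 -0.6 maxz 0.03 mean [0.586 0.151 0.02 ]
tee 565 [0.575 0.028] 82 62 -1.01 maxz 0.043 mean [0.57  0.025 0.033]
union 262 [0.438 0.293] 51 40 -1.08 maxz 0.041 mean [0.436 0.291 0.03 ]
brass 131 [0.439 0.169] 46 24 -0.99 maxz 0.026 mean [0.438 0.168 0.017]
cap 131 [0.427 0.042] 45 44 -1.57 maxz 0.037 mean [0.428 0.041 0.027]
nunion 429 [ 0.528 -0.179] 64 51 -1.33
npipe 379 [ 0.557 -0.297] 76 39 -1.33
ntee 899 [ 0.41  -0.207] 95 76 -1.33
ncap 341 [ 0.437 -0.326] 55 54 -0.06
[[334.6, 0.0, 260.6], [0.0, 334.6, 190.2], [0.0, 0.0, 1.0]]
[[-0.343  0.906  0.25   0.143]
 [ 0.939  0.33   0.093 -0.587]
 [ 0.002  0.267 -0.964  0.374]
 [ 0.     0.     0.     1.   ]]
[ 0.20556095 -0.5633668   0.23038374]
```

```bash
cat >> h.py <<'E'
from rig import bot,hand,solver,vision,sign_off
def down(phi): return [np.cos(phi/2),np.sin(phi/2),0,0]     # tool x at world angle phi, z down
def best(phi,p):                                            # phi or phi+pi: the smaller wrist turn
    c=[(abs(q[5]),f) for f in(phi,phi+np.pi,phi-np.pi) if (q:=solver.solve_ik(p,down(f))) is not None]; return min(c)[1]
def look(name):
    M=vision.camera_model("wrist");p,d=vision.grab_frame("wrist");cv2.imwrite(f"pics/{name}.png",p[...,::-1])
    np.savez(name+".npz",p=p,d=d,**M);return p,d,M
def part(d,M,c0,zmin=.008,zmax=.06):
    C=cloud(d,M);m=(C[...,2]>zmin)&(C[...,2]<zmax)&(d>0)&(np.hypot(C[...,0]-c0[0],C[...,1]-c0[1])<.06)
    n,l,s,_=cv2.connectedComponentsWithStats(m.astype(np.uint8));P=C[l==1+s[1:,4].argmax()];return rect(P),P
E
python3 - <<'E'
from h import *
N=dict(union=(.528,-.179),pipe=(.557,-.297),tee=(.41,-.207),cap=(.437,-.326))
bot.move_pose([.47,-.25,.27],down(best(.24,[.47,-.25,.27])))
p,d,M=look("tray")
C=cloud(d,M);b=bluemask(p)
for n,c in N.items():
    P=cast(np.argwhere(b)[:,::-1],M,.019 if n=="pipe" else .016);P=P[np.hypot(P[:,0]-c[0],P[:,1]-c[1])<.062]
    c,a,w,t=rect(P);print(n,c.round(4),round(a,1),round(w,1),round(t,3),len(P))
print("foam z",np.median(C[(abs(C[...,0]-.483)<.01)&(abs(C[...,1]+.252)<.01)][:,2]))
q=[.5,.12,.32];bot.move_pose(q,down(best(.6,q)))
p,d,M=look("parts")
for n,c in dict(pipe=(.587,.153),tee=(.575,.028),cap=(.427,.042),union=(.438,.293),brass=(.439,.169)).items():
    (c,a,w,t),P=part(d,M,c);print(n,c.round(4),round(a,1),round(w,1),round(t,3),P[:,2].max().round(4))
print(bot.state()["clock"])
E
python3 -c "
import cv2,numpy as np
cv2.imwrite('pics/both.png',cv2.resize(np.hstack([cv2.imread('pics/'+n+'.png') for n in('tray','parts')]),(800,300)))"
```

```text
union [ 0.529  -0.1757] 61.3 49.8 -1.332 1891
pipe [ 0.5577 -0.2945] 76.0 38.3 -1.336 2347
tee [ 0.411  -0.2042] 93.9 75.4 -1.332 3960
cap [ 0.4399 -0.3227] 59.1 58.2 -0.529 2180
foam z 0.3510773601557047
pipe [0.5909 0.1544] 62.1 24.8 -0.605 0.027
tee [0.5787 0.0287] 82.5 61.6 -1.027 0.0437
cap [0.4307 0.0425] 45.5 45.3 -0.969 0.0363
union [0.4423 0.2943] 51.8 39.9 -1.032 0.0411
brass [0.4424 0.1703] 48.5 24.1 -0.968 0.0242
3.125
```

View pics/both.png

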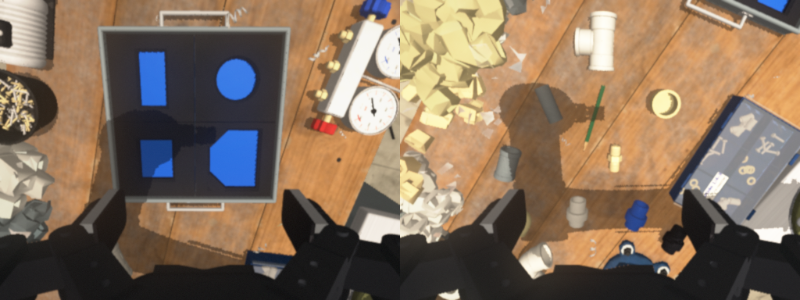

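The left half is the tray: blue cut-outs for pipe (152,78), cap (235,78), union (157,158) and tee (235,157), with the tee's slanted corners on its +x side. The right half shows the loose parts. The wrist and top views agree to about 3 mm, so I'll average them and start with the tee.

```bash
cat >> h.py <<'E'
NEST=dict(union=(.5287,-.1775,.016),pipe=(.5573,-.296,.019),tee=(.4105,-.2056,.016),cap=(.4385,-.3245,.016)); NY=.238
PART=dict(pipe=(.589,.1537,.968),tee=(.5768,.0284,.55),cap=(.4288,.0423,.24),union=(.4402,.2937,.52))
WID=dict(tee=.062,union=.040,cap=.046,pipe=.025); ZG=dict(tee=.010,union=.0135,cap=.013,pipe=.0085)
def job(n,force=35):
    x,y,t=PART[n];f=best(t,[x,y,.13]);w=WID[n]
    hand.set_gripper(.085 if n=="tee" else w+.03); bot.move_pose([x,y,.14],down(f))
    p,d,M=look(n+"_pre");(c,a,b,l),P=part(d,M,(x,y));l=(l+np.pi/2-t+np.pi/2)%np.pi-np.pi/2
    print(n,"near view",c.round(4),round(a,1),round(b,1),"dyaw",round(l,3))
    if np.hypot(*(c-[x,y]))<.006: x,y=(np.array([x,y])+c)/2
    bot.move_straight([x,y,.04],vel=.2);hit=bot.move_straight([x,y,ZG[n]],vel=.06,threshold=8)
    hand.set_gripper(max(w-.012,0),grip_force=force); print("hit",hit,"width",bot.state()["grip_width"],bot.state()["position"])
    bot.move_straight([x,y,.14],vel=.2);print("lifted width",bot.state()["grip_width"])
    X,Y,Z=NEST[n];g=f+NY-t
    if n!="tee": g=best(NY,[X,Y,.14])
    bot.move_pose([X,Y,.15],down(g));look(n+"_held");bot.move_straight([X,Y,Z+ZG[n]+.02],vel=.2)
    hit=bot.move_straight([X,Y,Z+ZG[n]+(.002 if n=="pipe" else .001)],vel=.04,threshold=6)
    s=bot.state();print("place hit",hit,s["position"],"w",s["grip_width"])
    hand.set_gripper(w+.014);bot.move_straight([X,Y,.15],vel=.2)
    p,d,M=look(n+"_post");(c,a,b,l),P=part(d,M,(X,Y),zmin=.033,zmax=.08);print("placed",c.round(4),round(a,1),round(b,1),round((l+np.pi/2-NY+np.pi/2)%np.pi-np.pi/2,3),"top",np.percentile(P[:,2],98).round(4),"t",bot.state()["clock"])
E
python3 -c "
from h import *
job('tee')"
python3 -c "
import cv2,numpy as np
cv2.imwrite('pics/teeb.png',cv2.resize(np.hstack([cv2.imread('pics/tee_'+n+'.png') for n in('held','post')]),(800,300)))"
```

```text
tee near view [0.5782 0.0284] 83.1 61.9 dyaw 0.002
hit False width 0.06121473047832178 [0.57801962 0.02856948 0.01076244]
lifted width 0.06103147070429769
place hit True [ 0.41043393 -0.20554748  0.02691804] w 0.060864233648765025
placed [ 0.4114 -0.2052] 83.4 61.8 0.015 top 0.0579 t 10.1417
```

View pics/teeb.png

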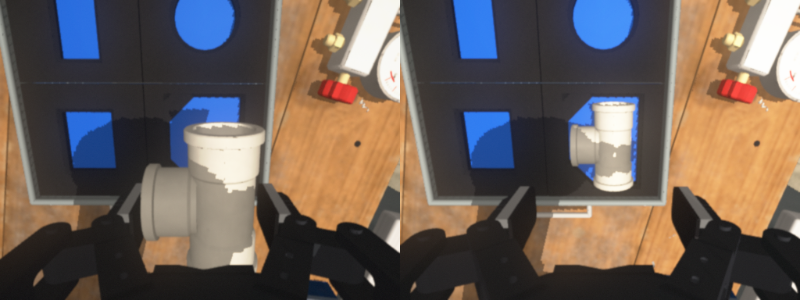

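The left half shows the tee held level. The right half shows it lying in its cut-out with the branch in the narrow end, and its top at 58 mm (expected 57). Union next.

```bash
python3 -c "
from h import *
job('union')" && python3 -c "
from h import *
job('cap',25)"
python3 -c "
import cv2,numpy as np
cv2.imwrite('pics/ucb.png',cv2.resize(np.hstack([cv2.imread('pics/'+n+'.png') for n in('union_post','cap_post')]),(800,300)))"
```

```text
union near view [0.4422 0.2952] 52.3 40.0 dyaw -0.011
hit False width 0.03835479547569634 [0.44156834 0.29478707 0.01422921]
lifted width 0.0382800379923864
place hit True [ 0.52847442 -0.1774119   0.03045609] w 0.03822325881551825
placed [ 0.5288 -0.177 ] 51.9 39.3 -0.011 top 0.0567 t 18.7083
cap near view [0.4305 0.0422] 46.2 45.1 dyaw 0.012
hit False width 0.044477585289396826 [0.43001961 0.04233679 0.013573  ]
lifted width 0.04472926826871565
place hit True [ 0.43826348 -0.32443543  0.0298072 ] w 0.04484398826943132
placed [ 0.4391 -0.3246] 46.3 45.2 -0.002 top 0.0511 t 26.1833
```

View pics/ucb.png

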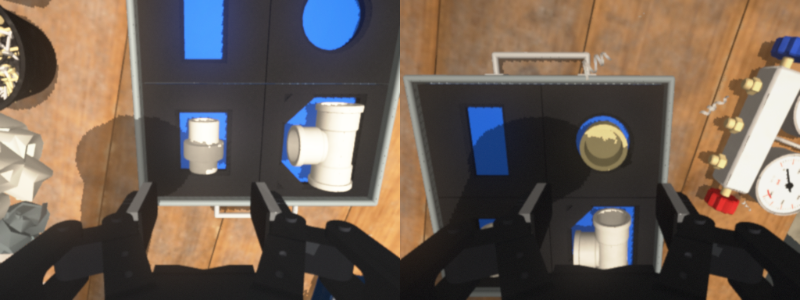

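Left: the union lies along its cut-out at (204,145). Right: the cap sits in the round cut-out at (603,145). The heights match the floor. Now the pipe, then a final check.

```bash
python3 -c "
from h import *
job('pipe',50)
bot.move_pose([.47,-.25,.27],down(best(.24,[.47,-.25,.27])))
p,d,M=look('final')
b=bluemask(p)
for n in NEST:
    (c,a,w,l),P=part(d,M,NEST[n],zmin=.034,zmax=.08);print(n,(c-NEST[n][:2]).round(4),round(a,1),round(w,1),np.percentile(P[:,2],98).round(4))
q=[.35,-.45,.3];bot.move_pose(q,down(best(1.9,q)))
p,d=vision.grab_frame('top');cv2.imwrite('pics/top1.png',p[...,::-1]);T=vision.camera_model('top');
for n,c in dict(coupling=(.592,.284),brass=(.439,.169)).items():print(n,part(d,T,c)[0][0].round(4))
print(bot.state()['clock'])
cv2.imwrite('pics/fin.png',cv2.resize(np.hstack([cv2.imread('pics/final.png'),cv2.imread('pics/top1.png')]),(800,300)))"
```

```text
pipe near view [0.5909 0.1545] 63.0 24.6 dyaw 0.002
hit False width 0.02270658414910106 [0.59035111 0.15426453 0.00921644]
lifted width 0.023262785303884582
place hit False [ 0.55723311 -0.29602989  0.02940048] w 0.022698437678384194
placed [ 0.5579 -0.2957] 63.2 24.6 0.001 top 0.0449 t 34.8667
union [-0.0002  0.0008] 52.3 40.0 0.0566
pipe [0.0007 0.0001] 62.2 24.7 0.045
tee [0.0012 0.0004] 83.1 61.5 0.0576
cap [0.0008 0.0004] 45.5 45.2 0.0514
coupling [0.5913 0.2843]
brass [0.438 0.169]
36.6083
```

View pics/fin.png

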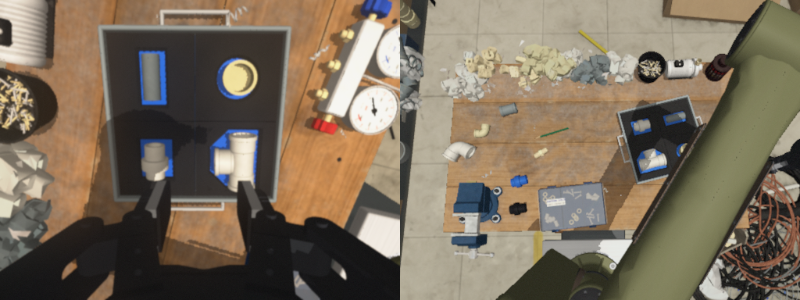

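Left: all four parts lie in their nests with a blue margin all round, pipe at (152,77), cap (237,78), union (155,158) and tee (237,160). Right: the coupling and brass nipple are where they started, so I'm handing in.

```bash
python3 -c "
from rig import sign_off
sign_off()"
```

```text
the job is handed in; nothing more can be done
```

The tee, union, cap and pipe are each in their own nest, and I handed the job in at about 37 s on the robot's clock. I found the parts with the top and wrist cameras, then gripped, placed and released them one at a time.

- **Position:** the final wrist view puts each part within 1.3 mm of its nest centre. Yaw, read after each release, was within 0.015 rad. The tee's branch is in the narrow end.
- **Height:** part tops read 0.6–2.4 mm above nominal. The same parts read about 1–3 mm high on the table, so this is depth bias and they are down on their floors.
- **Look-alikes:** the coupling and brass nipple measure within about 1 mm of where they started.
- **Disagreements:** the top and wrist cameras differed by about 3–4 mm, more than the stated 2 mm calibration, so I averaged them. No check failed.

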